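# Clear the pile on the teacher's desk

### The arm

A 6-joint arm with a two-finger parallel gripper is mounted at the origin on the work surface. World frame = base frame: x ahead of the robot, y to its left, z up, the work surface at z = 0. Lengths are in m, angles in rad, forces in N, time in s.
With the tool pointing down it reaches from about 0.25 to 0.775 m from the base axis. Payload 4 kg.
Tool frame: the origin (TCP) lies on the centre line of the jaws, within the pads' length; the fingertips stand 14 mm ahead of it and the grasp point (between the pads) lies 5 mm behind it (robot.tcp_to_tips is the distance from the TCP to the fingertips, in m); z points along the fingers, y is the line along which they close (so a half turn about z gives the same grasp; the last joint's range is limited). The gripper opens to 94 mm and grips with 3 to 60 N. Pads are 16 mm wide; open, the fingers measure 119 mm over their backs; the gripper's body (75 mm by 177 mm) begins 78 mm behind the grasp point.
Start: joints at [-1.28, 0.087, 1.371, -0, 1.684, -0.103], TCP at [0.211, -0.508, 0.22] pointing down, gripper open.
Joint ranges: [-3.1, 3.1], [-0.76, 2.03], [0.27, 2.55], [-1.08, 4.22], [0.17, 2.65], [-2.57, 2.57]. Speed limits (rad/s): [2.79, 2.79, 3.14, 3.14, 3.14, 3.14].

### API

Orientations are given as [roll, pitch, yaw] about the fixed x, y, z axes, in that order (R = Rz(yaw) Ry(pitch) Rx(roll)).
In Python, from bench import robot gives the robot as it stands.
- The arm moves only by the tool carry_out, never from a script. Its argument "increments" is a list of rows, each a list of 3 entries, a list of its own where there are three numbers: the closure in counts, from 0 (fully open) to 255 (shut), then the shift along the tool's x, y, z in mm, then the turn about the tool's z in degrees. In form: [[fingers, [dx, dy, dz], twist], ...]. A call has 1 to 8 rows; each row shifts and turns the commanded pose from where the row before left it, along the tool's axes as they then stand; what a row does not reach is not made up. A row lasts 1/10 s, in which the tool goes at most 50 mm and 8.59 degrees, less where a joint would pass 70% of its speed; a pose out of reach is approached as far as the arm can. A call with a gripper value outside its range is refused whole. The fingers move at their own pace and stop on an object; the grip force is fixed at half the most. Time passes only in rows, so rows that do not move let the fingers close. It gives the time, the measured TCP pose, the force, the opening and the grip force at its end, in the units of the state.
- robot.get_obs(): the state, without advancing time (a new reading comes with each control period).
- robot.snapshot(name): name is "scene" or "top" or "wrist"; returns the picture (384x512x3 uint8, blue, green, red); there is no depth.
- robot.get_calibration(name): a dict with "vfov" (degrees; the focal length in pixels is half the picture's height over the tangent of half this angle, whatever the lens; pixels are square), "cx", "cy" (the principal point, pixels), "T" (4x4, takes a point from camera to world coordinates). Camera axes: x right, y down, z forward; pixel columns grow to the right and rows downward; lengths in m; the calibration is good to about 2 mm. A picture is of the moment at which its call begins: read the wrist's pose just before it. get_calibration takes no time and is no camera call; for the wrist camera it gives the pose at the moment of the call.
- robot.close_job(): hands the job in; it is judged then, once.
The state is a dict: "time": time; "joint_positions": joint angles; "qvel": joint speeds; "joint_torque": joint torques, N m; "tool_pos": TCP position; "ee_rot": TCP orientation; "wrist_force": force on the tool from outside, world axes, zero at the start; "wrist_torque": the same for the moment, N m; "width": finger opening in m; "finger_force": force on a finger pad.
Only numpy, scipy, OpenCV 4.12 (cv2) and the standard library are available. Lean on these libraries where they do the work, as an engineer would, in place of code of your own. Each camera call takes 0.05 s, during which the arm holds its last target. There are 200 camera calls.

### The job

Take apart the pile on the desk from the top down, one thing at a time, and put each thing in its own place: stand the red stamp upright in the middle of the black ink pad, lay the yellow note block in the white plastic tray, the blue tin in the metal tray with the grey felt floor, and the green dictionary in the wooden tray. The three flat things must lie lengthwise in their trays, flat on the floor inside the lips; leave the tea bottle standing where it is.

Things in the scene. Friction and masses are not known exactly. Their poses are not given: they have to be found in the camera images.
- stamp_center (a point): red rubber stamp, top of the pile at the start, standing upright on the note block: round black foot 34 mm across and 10 mm high, above it a red upright handle 26 mm in diameter up to the rounded top at 60 mm. 60 mm high. This point is its centre, 30 mm above its underside; z up
- notes_center (a point): block of yellow sticky notes with an orange and a green band, second from the top, lying on the blue tin: 76 mm long (its x) by 50 mm wide (its y) by 34 mm high, rigid. This point is its centre, 17 mm above its underside; z up
- tin_center (a point): blue metal pencil tin with a steel seam line, shut, third from the top, lying on the dictionary: 116 mm long (its x) by 58 mm wide (its y) by 34 mm high. This point is its centre, 17 mm above its underside; z up
- dictionary_center (a point): green pocket dictionary with a yellow patch on its cover, bottom of the pile, lying on the desk: 150 mm long (its x) by 66 mm wide (its y) by 36 mm high, rigid and closed. This point is its centre, 18 mm above its underside; z up
- ink_pad_top (a point): black ink pad fixed to the desk, 106 mm (its x) by 92 mm (its y) by 12 mm high, with a dark red field of 90 by 76 mm flush on top; place of the stamp. This point is the middle of its upper face; z up
- white_tray_floor (a point): flat rectangular tray fixed to the desk; white plastic, the smallest of three trays, place of the note block. Floor 4 mm thick, inside 96 by 70 mm (long along its x, short along its y), lip all round 4 mm thick standing 6 mm above the floor. This point is the middle of the floor's upper face, z up; x along the long side
- metal_tray_floor (a point): flat rectangular tray fixed to the desk; steel with a grey felt floor, the middle-sized tray, place of the blue tin. Floor 4 mm thick, inside 136 by 78 mm (long along its x, short along its y), lip all round 4 mm thick standing 6 mm above the floor. This point is the middle of the floor's upper face, z up; x along the long side
- wood_tray_floor (a point): flat rectangular tray fixed to the desk; brown wood, the largest tray, place of the dictionary. Floor 4 mm thick, inside 170 by 86 mm (long along its x, short along its y), lip all round 4 mm thick standing 6 mm above the floor. This point is the middle of the floor's upper face, z up; x along the long side
- tea_bottle_center (a point): closed tea bottle of amber glass with a steel cap, 64 mm in diameter and 170 mm high, standing loose on the desk among the trays; to be left alone. This point is its centre, 85 mm above the desk; z up
Mind the look-alikes: they are no part of the job. Of the things like the part that bears metal_tray_floor, leave any that is pink; of the rest the larger one is meant.

How it is judged:
By the outcome, as a careful person would: the job done as asked, in the order asked, and still so for the second after the job is handed in, with the robot touching nothing.
It also fails if it takes over 138 s, if anything falls off the work surface, if the arm or the gripper's body presses on something with over 40 N, if the wrist force passes 120 N, or if a joint passes its speed limit or range.

## Working session

There is one attempt and no reset: what is moved stays moved. The work goes in short steps, Python scripts to look and compute and a tool call to move; the robot and the scene stay as the last step left them, time stands still between calls to the robot, and variables do not carry over. Pictures are saved under pics/ and viewed, at most 14 in all, crops included, and the job is handed in when it is done.

Besides the shell and the picture viewer there is one more tool, called after ">>>" by a JSON object that holds its "fn" and its "kwargs". carry_out: Moves the arm, as the interface text tells. Its arguments: {"type":"object","properties":{"increments":{"type":"array","items":{"type":"array"}}},"required":["increments"]}

```bash
mkdir -p pics; python3 - <<'E'
from bench import robot
import cv2,numpy as np
for n in("scene","top"):
    cv2.imwrite(f"pics/{n}0.png",robot.snapshot(n)); c=robot.get_calibration(n); print(n,c["vfov"],c["cx"],c["cy"],np.round(c["T"],3).tolist(),[k for k in c])
o=robot.get_obs();print({k:np.round(v,3).tolist() for k,v in o.items()})
E
```

```text
scene 42.007547569201975 251.2728227327834 195.2855570490028 [[0.191, 0.708, -0.68, 1.302], [0.981, -0.145, 0.125, -0.171], [-0.01, -0.691, -0.723, 1.02], [0.0, 0.0, 0.0, 1.0]] ['vfov', 'cx', 'cy', 'T']
top 44.70785939403191 257.073761527141 192.96874656198648 [[0.022, -0.985, 0.172, 0.225], [-1.0, -0.025, -0.017, 0.0], [0.021, -0.171, -0.985, 1.457], [0.0, 0.0, 0.0, 1.0]] ['vfov', 'cx', 'cy', 'T']
{'time': 0.1, 'joint_positions': [-1.28, 0.088, 1.372, -0.0, 1.684, -0.103], 'qvel': [-0.001, 0.0, -0.003, 0.0, -0.003, 0.001], 'joint_torque': [0.003, -34.125, -30.33, 0.072, 0.03, -0.0], 'tool_pos': [0.211, -0.507, 0.218], 'ee_rot': [-3.14, -0.0, 0.394], 'wrist_force': [-0.008, -0.227, -0.896], 'wrist_torque': [0.046, -0.004, 0.005], 'finger_force': 0.0, 'width': 0.094}
```

View pics/top0.png

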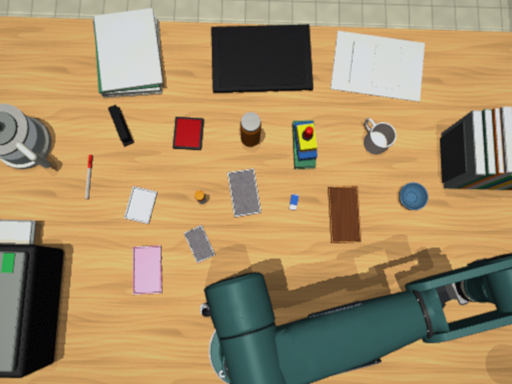

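View pics/scene0.png

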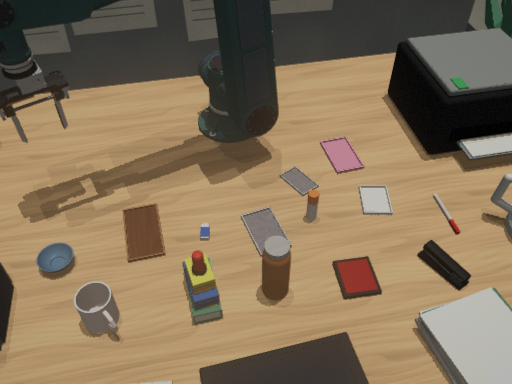

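Top view: the pile is at (305,143) with the stamp at (308,132). The ink pad is at (188,133) and the bottle at (251,130). The wood tray is at (344,214) and the white tray at (141,204).
Metal tray candidates are the large grey (245,192), the small grey (200,243) and the pink (147,269). By the description I choose (245,192). Other possible look-alikes are the blue eraser (294,202), the papers, the laptop, and the red pen (90,160) for the stamp.

```bash
cat > h.py <<'E'
from bench import robot
import cv2,numpy as np
def ray(c,uv,z):
    uv=np.atleast_2d(uv).astype(float); f=192/np.tan(np.radians(c["vfov"]/2))
    T=np.array(c["T"]); d=np.c_[(uv[:,0]-c["cx"])/f,(uv[:,1]-c["cy"])/f,np.ones(len(uv))]@T[:3,:3].T
    o=T[:3,3]; return o+d*((z-o[2])/d[:,2:3])
def proj(c,P):
    f=192/np.tan(np.radians(c["vfov"]/2)); T=np.array(c["T"]); p=(np.atleast_2d(P)-T[:3,3])@T[:3,:3]
    return np.c_[p[:,0]/p[:,2]*f+c["cx"],p[:,1]/p[:,2]*f+c["cy"]]
def rect(c,m,z,name=""):
    """largest blob of mask -> (centre xy, long, short, angle of long side) on plane z"""
    k=max(cv2.findContours(m.astype(np.uint8),cv2.RETR_EXTERNAL,cv2.CHAIN_APPROX_NONE)[0],key=cv2.contourArea)
    w=ray(c,k[:,0],z)[:,:2]*1000
    (x,y),(a,b),t=cv2.minAreaRect(w.astype(np.float32))
    if a<b:a,b,t=b,a,t+90
    t=(t+90)%180-90
    print(name,"c %.1f %.1f size %.1f %.1f ang %.1f"%(x,y,a,b,t),"px",k[:,0].mean(0).round()); return x,y,a,b,t
def box(m,x0,y0,x1,y1):
    r=np.zeros(m.shape,bool); r[y0:y1,x0:x1]=m[y0:y1,x0:x1]; return r
E
python3 - <<'E'
from h import *
im=cv2.imread("pics/top0.png"); c=robot.get_calibration("top")
H,S,V=[a.astype(int) for a in cv2.split(cv2.cvtColor(im,cv2.COLOR_BGR2HSV))]
rect(c,box((S<70),225,165,265,220),.01,"metal")
rect(c,box((S<70),120,182,160,226),.01,"white")
rect(c,box((S<70),183,222,218,266),.01,"small")
rect(c,box((V<150)&(S>100),322,180,366,248),.01,"wood")
rect(c,box((V<60)|((S>180)&((H<6)|(H>172))),168,112,210,155),.012,"pad")
g=lambda m,n,z:rect(c,box(m,285,112,325,172),z,n)
g((S>120)&((H<8)|(H>172)),"stamp",.15); g((H>22)&(H<35)&(S>180),"notes",.104)
g((H>95)&(H<125)&(S>100),"tin",.07);g((H>40)&(H<90)&(S>80),"dict",.036)
cr=np.hstack([cv2.resize(im[105:175,270:340],(400,400),interpolation=2),cv2.resize(im[160:270,180:290],(400,400),interpolation=2)])
cv2.imwrite("pics/crop1.png",cr)
E
```

```text
metal c 479.2 16.9 size 144.7 86.5 ang 10.6 px [244. 192.]
white c 431.7 338.3 size 105.2 80.2 ang -11.9 px [140. 205.]
small c 314.9 150.5 size 103.1 61.7 ang 26.6 px [199. 244.]
wood c 417.2 -298.0 size 174.2 93.0 ang 2.8 px [343. 215.]
pad c 664.9 199.3 size 100.0 85.6 ang -1.0 px [189. 138.]
stamp c 635.4 -167.2 size 35.3 22.1 ang -25.4 px [308. 133.]
notes c 635.1 -168.1 size 78.0 51.0 ang 9.2 px [306. 136.]
tin c 612.2 -171.4 size 72.3 57.5 ang 6.6 px [303. 151.]
dict c 618.9 -167.5 size 122.1 62.7 ang 3.4 px [299. 153.]
```

View pics/crop1.png

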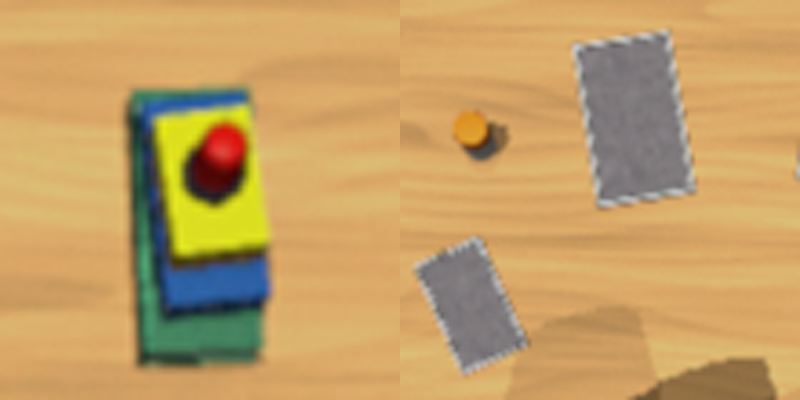

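The crop confirms the choice: the larger grey-felt tray measures 145×87 mm outside, against 144×86 given. The small one measures 103×62. The pile is stacked stamp, notes, tin, dictionary. Next I move above the pile for a close look.

>>> {"fn": "carry_out", "kwargs": {"increments": [[0,[41,-14,-7],0],[0,[41,-14,-7],0],[0,[41,-14,-7],0],[0,[41,-14,-7],0],[0,[41,-14,-7],0],[0,[41,-14,-7],0],[0,[41,-14,-7],0],[0,[41,-14,-7],0]]}}

```text
time: 0.9
tool_pos: [0.4719, -0.2771, 0.2752]
ee_rot: [-3.141, 0.001, 0.394]
wrist_force: [0.6, 0.1, 0.3]
width: 0.094
finger_force: 0.0
```

>>> {"fn": "carry_out", "kwargs": {"increments": [[0,[41,-14,-7],0],[0,[41,-14,-7],0],[0,[41,-14,-7],0],[0,[41,-14,-7],0],[0,[0,0,0],8],[0,[0,0,0],8],[0,[0,0,0],0],[0,[0,0,0],0]]}}

```text
time: 1.7
tool_pos: [0.6007, -0.164, 0.3029]
ee_rot: [-3.141, 0.001, 0.117]
wrist_force: [-0.7, -0.5, -0.4]
width: 0.0942
finger_force: 0.0
```

```bash
python3 - <<'E'
from h import *
c=robot.get_calibration("wrist");cv2.imwrite("pics/w1.png",robot.snapshot("wrist"));np.save("w1.npy",c,allow_pickle=True)
print(c["vfov"],c["cx"],c["cy"],np.round(c["T"],3).tolist())
E
```

```text
67.6805889461421 253.9253640822514 195.18993958038166 [[0.117, -0.96, -0.252, 0.674], [-0.993, -0.114, -0.029, -0.155], [-0.0, 0.254, -0.967, 0.467], [0.0, 0.0, 0.0, 1.0]]
```

View pics/w1.png

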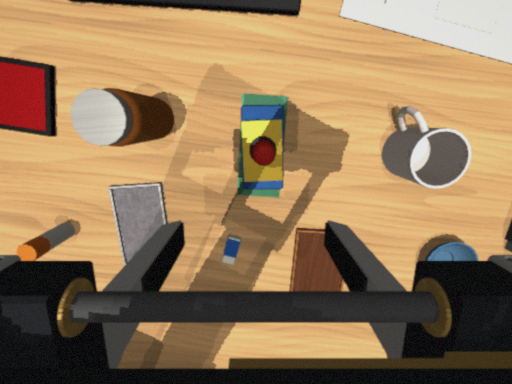

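The wrist view shows the stamp at (263,151) on the yellow notes, centred near (262,150), then the tin, then the dictionary. The bottle is at (100,117) and the mug at (440,155), both well clear of the fingers.

```bash
python3 - <<'E'
from h import *
im=cv2.imread("pics/w1.png"); c=np.load("w1.npy",allow_pickle=True).item()
H,S,V=[a.astype(int) for a in cv2.split(cv2.cvtColor(im,cv2.COLOR_BGR2HSV))]
g=lambda m,n,z:rect(c,box(m,230,85,300,205),z,n)
red=(S>130)&((H<8)|(H>172))
for z in (.145,.155):g(red,"stamp",z)
ye=(H>24)&(H<36)&(S>190); bl=(H>95)&(H<125)&(S>100); gr=(H>40)&(H<92)&(S>70)
g(ye,"notes",.104); g(bl|ye|red,"tin(union)",.07); g(bl,"tin",.07); g(gr|bl|ye|red,"dict union",.036);g(gr,"dict",.036)
# ground stereo for the stamp: top camera
t=cv2.imread("pics/top0.png");ct=robot.get_calibration("top")
h,s,_=[a.astype(int) for a in cv2.split(cv2.cvtColor(t,cv2.COLOR_BGR2HSV))]
for z in(.145,.155):rect(ct,box((s>120)&((h<8)|(h>172)),285,112,325,172),z,"top stamp")
cv2.imwrite("pics/w1c.png",cv2.resize(im[85:205,205:325],(720,600),interpolation=2)[:600])
E
```

```text
stamp c 640.3 -169.8 size 26.2 25.9 ang 51.4 px [263. 152.]
stamp c 641.3 -169.3 size 25.3 25.1 ang 51.4 px [263. 152.]Traceback (most recent call last):
  File "<stdin>", line 8, in <module>
  File "<stdin>", line 4, in <lambda>
  File "h.py", line 12, in rect
    k=max(cv2.findContours(m.astype(np.uint8),cv2.RETR_EXTERNAL,cv2.CHAIN_APPROX_NONE)[0],key=cv2.contourArea)
ValueError: max() iterable argument is empty
```

>>> {"fn": "carry_out", "kwargs": {"increments": [[0,[39,10,0],0],[0,[0,0,40],0],[0,[0,0,40],0],[0,[0,0,40],0],[0,[0,0,25],0],[0,[0,0,15],0],[0,[0,0,0],0],[0,[0,0,0],0]]}}

```text
time: 2.55
tool_pos: [0.6414, -0.1699, 0.145]
ee_rot: [3.141, -0.002, 0.115]
wrist_force: [0.2, -0.0, -0.1]
width: 0.0942
finger_force: 0.0
```

>>> {"fn": "carry_out", "kwargs": {"increments": [[255,[0,0,0],0],[255,[0,0,0],0],[255,[0,0,0],0],[255,[0,0,0],0],[255,[0,0,0],0],[255,[0,0,0],0],[255,[0,0,0],0],[255,[0,0,0],0]]}}

```text
time: 3.35
tool_pos: [0.6408, -0.1694, 0.1434]
ee_rot: [3.142, 0.0, 0.115]
wrist_force: [-0.2, -0.1, 0.7]
width: 0.0334
finger_force: 0.0
```

```bash
python3 - <<'E'
from h import *
print(robot.get_obs()["tool_pos"],robot.get_obs()["width"])
im=cv2.imread("pics/w1.png"); c=np.load("w1.npy",allow_pickle=True).item()
cv2.imwrite("pics/w1c.png",cv2.resize(im[85:205,205:325],(600,600),interpolation=2))
hsv=cv2.cvtColor(im,cv2.COLOR_BGR2HSV)
for p in((252,150),(262,128),(262,180),(262,112),(262,186),(262,101),(262,193),(240,150)):print(p,hsv[p[1],p[0]])
E
```

```text
[ 0.64077686 -0.16944908  0.14337629] 0.03340429959855124
(252, 150) [  8 170  51]
(262, 128) [ 30 149 232]
(262, 180) [ 23 131 164]
(262, 112) [108 169 157]
(262, 186) [108 168 165]
(262, 101) [ 72 107 136]
(262, 193) [ 71 107 138]
(240, 150) [68 97 63]
```

View pics/w1c.png

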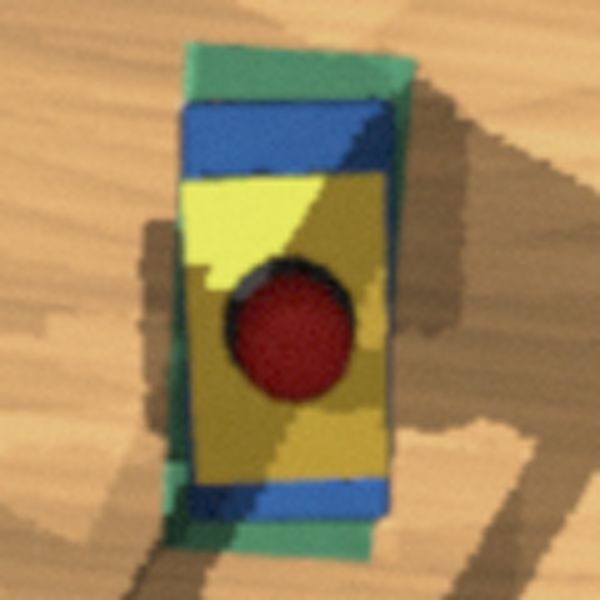

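The crop shows the stamp in the middle of the notes. Notes, tin and dictionary are stacked nearly aligned, at slightly different yaws.

>>> {"fn": "carry_out", "kwargs": {"increments": [[255,[0,0,0],0],[255,[0,0,0],0],[255,[0,0,0],0],[255,[0,0,0],0]]}}

```text
time: 3.75
tool_pos: [0.6408, -0.1695, 0.1434]
ee_rot: [3.142, 0.0, 0.115]
wrist_force: [0.0, 0.2, -0.2]
width: 0.025
finger_force: 30.0
```

>>> {"fn": "carry_out", "kwargs": {"increments": [[255,[0,0,-10],0],[255,[0,0,-30],0],[255,[0,0,-40],0],[255,[0,0,-40],0],[255,[0,0,-20],0],[255,[0,0,0],0],[255,[0,0,0],0]]}}

```text
time: 4.45
tool_pos: [0.6408, -0.1695, 0.2835]
ee_rot: [3.141, -0.0, 0.115]
wrist_force: [0.1, -0.4, -1.5]
width: 0.0249
finger_force: 30.0
```

```bash
python3 - <<'E'
from h import *
c=robot.get_calibration("wrist");im=robot.snapshot("wrist");cv2.imwrite("pics/w2.png",im);np.save("w2.npy",c,allow_pickle=True)
t=robot.snapshot("top");cv2.imwrite("pics/top1.png",t);ct=robot.get_calibration("top")
print(robot.get_obs()["width"],robot.get_obs()["finger_force"])
for z in (0.012,):
    h,s,v=[a.astype(int) for a in cv2.split(cv2.cvtColor(t,cv2.COLOR_BGR2HSV))]
    rect(ct,box((s>150)&((h<6)|(h>172)),168,112,210,155),z,"pad field top")
    rect(ct,box((v<90)|((s>180)&((h<6)|(h>172))),168,112,210,155),z,"pad top")
    sc=robot.snapshot("scene");cs=robot.get_calibration("scene");cv2.imwrite("pics/scene1.png",sc)
    h,s,v=[a.astype(int) for a in cv2.split(cv2.cvtColor(sc,cv2.COLOR_BGR2HSV))]
    rect(cs,box((s>150)&((h<6)|(h>172)),330,250,385,302),z,"pad field scene")
E
```

```text
0.025056349379949737 29.99719439452747
pad field top c 668.3 201.6 size 92.6 78.8 ang -2.4 px [188. 132.]
pad top c 666.1 200.2 size 104.3 90.2 ang -2.0 px [187. 132.]
pad field scene c 666.7 201.8 size 90.2 76.8 ang -2.3 px [357. 276.]
```

View pics/w2.png

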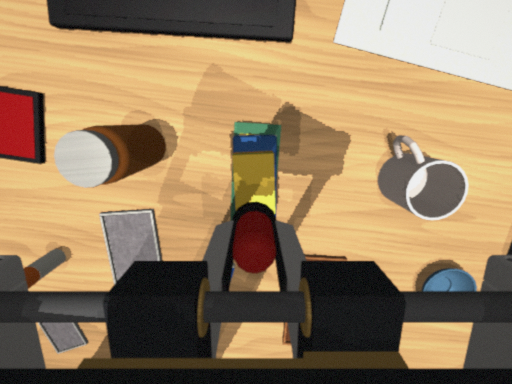

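The stamp is held (force 30 N, width 25 mm). Three pad fixes agree at about (0.667, 0.2015). Next I carry it over the bottle at height; the stamp's underside is at 0.244.

>>> {"fn": "carry_out", "kwargs": {"increments": [[255,[8.5,-30,0],0],[255,[8.5,-46,0],0],[255,[8.5,-48,0],0],[255,[8.5,-48,0],0],[255,[8.5,-48,0],0],[255,[8.5,-48,0],0],[255,[8.5,-48,0],0],[255,[9,-48,0],0]]}}

```text
time: 5.4
tool_pos: [0.6665, 0.2018, 0.2812]
ee_rot: [3.141, 0.004, 0.114]
wrist_force: [0.7, -0.4, -0.6]
width: 0.0251
finger_force: 30.0
```

>>> {"fn": "carry_out", "kwargs": {"increments": [[255,[0,0,0],0],[255,[0,0,0],0],[255,[0,0,0],0]]}}

```text
time: 5.7
tool_pos: [0.6671, 0.1988, 0.2822]
ee_rot: [3.141, 0.002, 0.113]
wrist_force: [-0.2, 0.8, -0.4]
width: 0.0248
finger_force: 30.0
```

```bash
python3 - <<'E'
from h import *
c=robot.get_calibration("wrist");im=robot.snapshot("wrist");cv2.imwrite("pics/w3.png",im);np.save("w3.npy",c,allow_pickle=True)
o=robot.get_obs();print(o["tool_pos"],o["ee_rot"])
h,s,v=[a.astype(int) for a in cv2.split(cv2.cvtColor(im,cv2.COLOR_BGR2HSV))]
print(proj(c,[[.667,.2015,.012]]))
E
```

```text
[0.6672717  0.19830149 0.2827231 ] [3.14085963e+00 1.36373967e-03 1.12528488e-01]
[[252.11917366 169.13588332]]
```

View pics/w3.png

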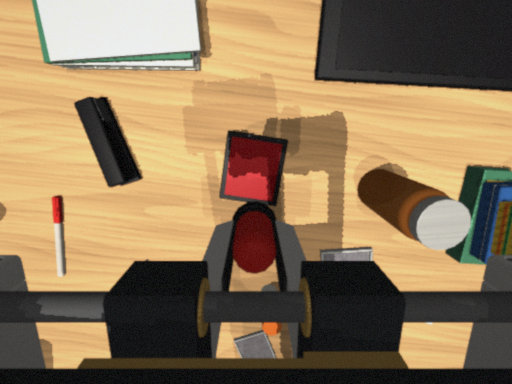

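The pad appears at about (254,168), where the projected centre is (252,169), so the fixes agree within 3 mm. The stamp hangs straight, so I lower it.

>>> {"fn": "carry_out", "kwargs": {"increments": [[255,[0,-2,30],0],[255,[0,0,45],0],[255,[0,0,45],0],[255,[0,0,45],0],[255,[0,0,35],0],[255,[0,0,18],0],[255,[0,0,8],0],[255,[0,0,0],0]]}}

```text
time: 6.55
tool_pos: [0.6666, 0.2003, 0.0564]
ee_rot: [3.141, 0.002, 0.113]
wrist_force: [0.5, -0.7, -0.7]
width: 0.0247
finger_force: 30.0
```

>>> {"fn": "carry_out", "kwargs": {"increments": [[255,[0,0,0],0],[255,[0,0,2],0],[255,[0,0,0],0],[255,[0,0,0],0]]}}

```text
time: 6.95
tool_pos: [0.6675, 0.2021, 0.0565]
ee_rot: [-3.142, -0.002, 0.115]
wrist_force: [-0.5, -0.3, -0.8]
width: 0.0251
finger_force: 30.0
```

>>> {"fn": "carry_out", "kwargs": {"increments": [[255,[0,0,1],0],[255,[0,0,0],0],[255,[0,0,1],0],[255,[0,0,0],0]]}}

```text
time: 7.35
tool_pos: [0.6669, 0.2019, 0.0531]
ee_rot: [3.141, 0.0, 0.115]
wrist_force: [0.2, 0.0, -0.2]
width: 0.0249
finger_force: 30.0
```

>>> {"fn": "carry_out", "kwargs": {"increments": [[255,[0,0,1],0],[255,[0,0,0],0]]}}

```text
time: 7.55
tool_pos: [0.6669, 0.2019, 0.0522]
ee_rot: [3.141, 0.0, 0.115]
wrist_force: [-0.4, 1.2, -0.7]
width: 0.0251
finger_force: 30.0
```

>>> {"fn": "carry_out", "kwargs": {"increments": [[255,[0,0,1],0],[255,[0,0,0],0]]}}

```text
time: 7.75
tool_pos: [0.6671, 0.2019, 0.0515]
ee_rot: [3.142, -0.0, 0.115]
wrist_force: [0.4, 0.6, -0.6]
width: 0.0248
finger_force: 30.0
```

>>> {"fn": "carry_out", "kwargs": {"increments": [[255,[0,0,0.6],0],[255,[0,0,0],0]]}}

```text
time: 7.95
tool_pos: [0.6671, 0.202, 0.0514]
ee_rot: [3.142, -0.0, 0.115]
wrist_force: [-0.4, -0.6, 1.5]
width: 0.0247
finger_force: 30.0
```

>>> {"fn": "carry_out", "kwargs": {"increments": [[255,[0,0,0.6],0],[255,[0,0,0],0]]}}

```text
time: 8.15
tool_pos: [0.6672, 0.2019, 0.0514]
ee_rot: [3.142, -0.001, 0.115]
wrist_force: [-2.1, -1.0, 4.8]
width: 0.0252
finger_force: 30.0
```

>>> {"fn": "carry_out", "kwargs": {"increments": [[255,[0,0,0.6],0],[255,[0,0,0],0]]}}

```text
time: 8.35
tool_pos: [0.6672, 0.2019, 0.0513]
ee_rot: [3.141, -0.001, 0.115]
wrist_force: [-2.7, -1.2, 6.4]
width: 0.025
finger_force: 30.0
```

Contact came at 0.0514, as predicted. I release and rise.

>>> {"fn": "carry_out", "kwargs": {"increments": [[255,[0,0,-1],0],[170,[0,0,0],0],[150,[0,0,0],0],[110,[0,0,0],0],[60,[0,0,0],0],[0,[0,0,0],0],[0,[0,0,0],0],[0,[0,0,0],0]]}}

```text
time: 9.15
tool_pos: [0.6671, 0.2019, 0.0506]
ee_rot: [3.141, -0.0, 0.115]
wrist_force: [-1.3, 0.1, 0.6]
width: 0.075
finger_force: 0.0
```

>>> {"fn": "carry_out", "kwargs": {"increments": [[0,[0,0,-10],0],[0,[0,0,-30],0],[0,[0,0,-45],0],[0,[0,0,-45],0],[0,[0,0,-50],0],[0,[0,0,-50],0],[0,[0,0,0],0],[0,[0,0,0],0]]}}

```text
time: 9.95
tool_pos: [0.6677, 0.2021, 0.2844]
ee_rot: [-3.141, -0.006, 0.115]
wrist_force: [-0.2, 0.5, -0.3]
width: 0.0941
finger_force: 0.0
```

```bash
python3 - <<'E'
from h import *
c=robot.get_calibration("wrist");im=robot.snapshot("wrist");cv2.imwrite("pics/w4.png",im);np.save("w4.npy",c,allow_pickle=True)
sc=robot.snapshot("scene");cv2.imwrite("pics/scene2.png",sc)
o=robot.get_obs();print(o["tool_pos"],o["ee_rot"],o["width"])
a=cv2.resize(im[:220],(400,172));b=cv2.resize(sc[170:350,150:430],(400,257),interpolation=2)
cv2.imwrite("pics/c4.png",np.vstack([cv2.resize(im[:260,120:400],(560,300)),cv2.resize(sc[170:310,150:410],(560,300),interpolation=2)]))
E
```

```text
[0.66654281 0.20186906 0.27921206] [3.14126279e+00 2.42932924e-03 1.14568542e-01] 0.0941975664906583
```

View pics/c4.png

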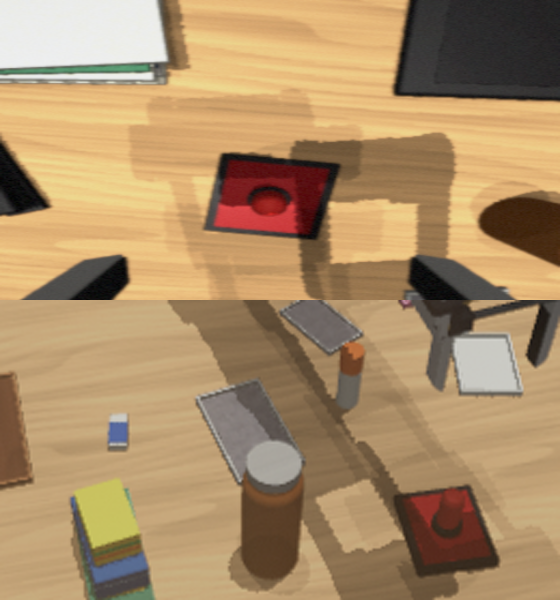

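The stamp stands upright in the middle of the pad. In the crop, the pad spans (205..340,153..238) with the stamp foot at (270,200), and the scene view agrees. Back to the pile.

>>> {"fn": "carry_out", "kwargs": {"increments": [[0,[-13.5,45,0],0],[0,[-13.5,45,0],0],[0,[-13.5,45,0],0],[0,[-13.5,45,0],0],[0,[-13.5,45,0],0],[0,[-13.5,45,0],0],[0,[-13.5,45,0],0],[0,[-13.5,45,0],0]]}}

```text
time: 10.85
tool_pos: [0.5993, -0.1695, 0.2777]
ee_rot: [-3.139, 0.005, 0.115]
wrist_force: [0.7, -0.4, 0.3]
width: 0.0938
finger_force: 0.0
```

>>> {"fn": "carry_out", "kwargs": {"increments": [[0,[0,0,0],0],[0,[0,0,0],0],[0,[0,0,0],0],[0,[0,0,0],0]]}}

```text
time: 11.25
tool_pos: [0.601, -0.1664, 0.28]
ee_rot: [-3.141, 0.001, 0.117]
wrist_force: [-0.1, 0.1, 0.4]
width: 0.0939
finger_force: 0.0
```

```bash
cat >> h.py <<'E'
def hsv(im): return [a.astype(int) for a in cv2.split(cv2.cvtColor(im,cv2.COLOR_BGR2HSV))]
YE=lambda H,S,V:(H>=20)&(H<36)&(S>115)
BL=lambda H,S,V:(H>95)&(H<125)&(S>100)
GR=lambda H,S,V:(H>45)&(H<92)&(S>60)
E
python3 - <<'E'
from h import *
c=robot.get_calibration("wrist");im=robot.snapshot("wrist");cv2.imwrite("pics/w5.png",im);np.save("w5.npy",c,allow_pickle=True)
o=robot.get_obs();print(o["tool_pos"],o["ee_rot"],o["width"])
a=hsv(im);B=(215,70,300,215)
for f,z,n in((YE,.104,"notes"),(BL,.07,"tin"),(GR,.036,"dict")):rect(c,box(f(*a),*B),z,n)
rect(c,box(YE(*a)|BL(*a),*B),.07,"tin union")
m=im.copy();m[YE(*a)]=(255,0,255);x0,y0,x1,y1=B
cv2.imwrite("pics/c5.png",cv2.resize(np.hstack([im[y0:y1,x0:x1],m[y0:y1,x0:x1]]),None,fx=4,fy=4))
E
```

```text
[ 0.60114671 -0.16637146  0.28032487] [-3.14114058e+00  4.85573632e-04  1.16974472e-01] 0.09407137176565156
notes c 637.1 -169.5 size 75.8 50.3 ang 9.6 px [260. 152.]
tin c 678.9 -165.9 size 55.8 30.4 ang -83.3 px [264. 113.]
dict c 686.8 -167.6 size 64.1 46.3 ang -87.1 px [269. 104.]
tin union c 637.8 -170.1 size 113.4 57.4 ang 7.1 px [262. 143.]
```

View pics/c5.png

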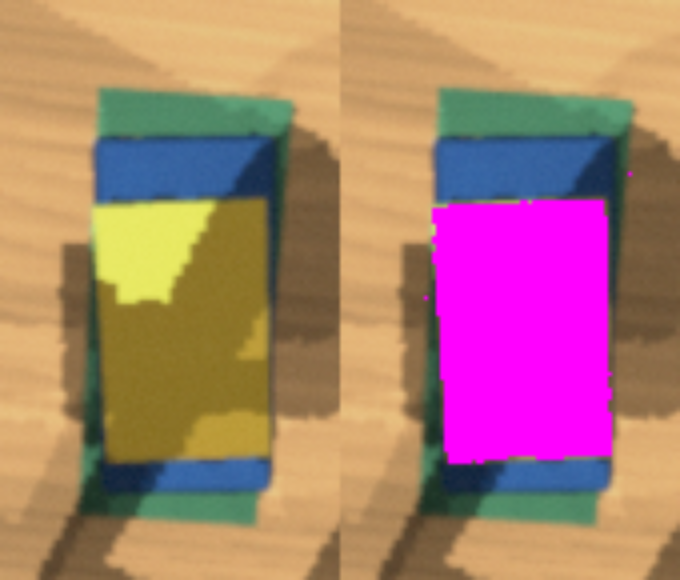

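The notes mask is clean: centre (0.637, −0.1695), 76×50 mm, yaw 9.6°, which matches the given size. I grasp across the width.

>>> {"fn": "carry_out", "kwargs": {"increments": [[0,[0,0,0],-3],[0,[35,9,30],0],[0,[0,0,45],0],[0,[0,0,45],0],[0,[0,0,40],0],[0,[0,0,20],0],[0,[0,0,5],0],[0,[0,0,0],0]]}}

```text
time: 12.1
tool_pos: [0.6369, -0.17, 0.0952]
ee_rot: [-3.141, 0.001, 0.168]
wrist_force: [-0.0, -0.4, 0.7]
width: 0.0941
finger_force: 0.0
```

>>> {"fn": "carry_out", "kwargs": {"increments": [[255,[0,0,0],0],[255,[0,0,0],0],[255,[0,0,0],0],[255,[0,0,0],0],[255,[0,0,0],0],[255,[0,0,0],0],[255,[0,0,0],0],[255,[0,0,0],0]]}}

```text
time: 12.9
tool_pos: [0.6369, -0.1711, 0.0959]
ee_rot: [3.142, -0.0, 0.167]
wrist_force: [-1.0, 0.4, 0.8]
width: 0.05
finger_force: 30.0
```

>>> {"fn": "carry_out", "kwargs": {"increments": [[255,[0,0,-10],0],[255,[0,0,-30],0],[255,[0,0,-50],0],[255,[0,0,-50],0],[255,[0,0,-50],0],[255,[0,0,0],7.2],[255,[0,0,0],7.2],[255,[0,0,0],7.1]]}}

```text
time: 13.7
tool_pos: [0.637, -0.1712, 0.287]
ee_rot: [3.141, -0.002, -0.214]
wrist_force: [0.2, -0.5, -1.1]
width: 0.0503
finger_force: 30.0
```

>>> {"fn": "carry_out", "kwargs": {"increments": [[255,[-15,-23,0],0],[255,[-25,-38,0],0],[255,[-25,-38,0],0],[255,[-25,-38,0],0],[255,[-25,-38,0],0],[255,[-25,-38,0],0],[255,[-25,-38,0],0],[255,[-25,-38,0],0]]}}

```text
time: 14.5
tool_pos: [0.5098, 0.1524, 0.2863]
ee_rot: [-3.141, -0.001, -0.209]
wrist_force: [0.2, -0.0, -0.9]
width: 0.0495
finger_force: 30.0
```

>>> {"fn": "carry_out", "kwargs": {"increments": [[255,[-25,-38,0],0],[255,[-25,-38,0],0],[255,[-25,-38,0],0],[255,[-25,-38,0],0],[255,[-15,-15,0],0],[255,[0,0,0],0],[255,[0,0,0],0],[255,[0,0,0],0]]}}

```text
time: 15.3
tool_pos: [0.4334, 0.3372, 0.2859]
ee_rot: [3.141, -0.001, -0.21]
wrist_force: [-0.2, -0.3, -0.5]
width: 0.0493
finger_force: 30.0
```

```bash
python3 - <<'E'
from h import *
c=robot.get_calibration("wrist");im=robot.snapshot("wrist");cv2.imwrite("pics/w6.png",im);np.save("w6.npy",c,allow_pickle=True)
o=robot.get_obs();print(o["tool_pos"],o["ee_rot"],o["width"],o["finger_force"])
print(proj(c,[[.4317,.3383,.004]]))
cs=robot.get_calibration("scene");s=cv2.imread("pics/scene1.png");H,S,V=hsv(s)
rect(cs,box(S<60,350,178,400,220),.01,"white scene")
s=cv2.imread("pics/scene0.png");H,S,V=hsv(s)
rect(cs,box(S<60,350,178,400,220),.01,"white scene0")
rect(cs,box((V<150)&(S>100),115,195,172,268),.01,"wood scene0")
E
```

```text
[0.43349018 0.33706987 0.28580792] [ 3.14129716e+00 -5.15906850e-04 -2.10224276e-01] 0.050102190897738014 29.992443323135376
[[253.52137863 169.63701369]]
white scene c 433.2 337.0 size 106.5 80.2 ang -11.6 px [375. 199.]
white scene0 c 433.2 337.1 size 106.5 80.1 ang -11.6 px [375. 199.]
wood scene0 c 422.5 -299.1 size 187.3 95.1 ang 3.1 px [143. 233.]
```

View pics/w6.png

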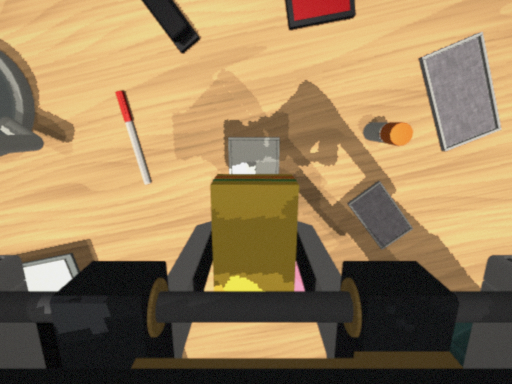

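The notes hang straight over the white tray, whose far edge is at rows 137 and columns 229–279, centred at 254 like the notes. I lower them.

>>> {"fn": "carry_out", "kwargs": {"increments": [[255,[-1,0,30],0],[255,[0,0,45],0],[255,[0,0,45],0],[255,[0,0,45],0],[255,[0,0,45],0],[255,[0,0,30],0],[255,[0,0,8],0],[255,[0,0,0],0]]}}

```text
time: 16.15
tool_pos: [0.4317, 0.3371, 0.0367]
ee_rot: [3.14, 0.002, -0.21]
wrist_force: [0.3, 0.2, -0.3]
width: 0.0498
finger_force: 30.0
```

>>> {"fn": "carry_out", "kwargs": {"increments": [[255,[0,0,3],0],[255,[0,0,2],0],[255,[0,0,1],0],[255,[0,0,0],0],[255,[0,0,0],0]]}}

```text
time: 16.65
tool_pos: [0.4321, 0.3386, 0.0323]
ee_rot: [-3.141, -0.001, -0.208]
wrist_force: [-0.9, 0.7, -0.8]
width: 0.0495
finger_force: 30.0
```

>>> {"fn": "carry_out", "kwargs": {"increments": [[255,[0,0,1],0],[255,[0,0,1],0],[255,[0,0,0],0]]}}

```text
time: 16.95
tool_pos: [0.432, 0.3385, 0.0299]
ee_rot: [-3.141, -0.0, -0.208]
wrist_force: [0.4, 0.2, 1.0]
width: 0.0498
finger_force: 30.0
```

>>> {"fn": "carry_out", "kwargs": {"increments": [[255,[0,0,0.6],0],[255,[0,0,0],0],[255,[0,0,0],0]]}}

```text
time: 17.25
tool_pos: [0.432, 0.3385, 0.0299]
ee_rot: [-3.141, -0.0, -0.208]
wrist_force: [-2.5, -1.3, 4.6]
width: 0.0497
finger_force: 30.0
```

>>> {"fn": "carry_out", "kwargs": {"increments": [[110,[0,0,0],0],[90,[0,0,0],0],[60,[0,0,0],0],[0,[0,0,0],0],[0,[0,0,0],0],[0,[0,0,-10],0],[0,[0,0,-30],0],[0,[0,0,-40],0]]}}

```text
time: 18.05
tool_pos: [0.4304, 0.3374, 0.1082]
ee_rot: [3.138, 0.004, -0.208]
wrist_force: [0.8, 0.5, 0.8]
width: 0.094
finger_force: 0.0
```

>>> {"fn": "carry_out", "kwargs": {"increments": [[0,[0,0,-45],0],[0,[0,0,-45],0],[0,[0,0,-45],0],[0,[0,0,-35],0],[0,[0,0,0],0],[0,[0,0,0],0],[0,[0,0,0],0]]}}

```text
time: 18.75
tool_pos: [0.4312, 0.338, 0.2775]
ee_rot: [3.14, 0.002, -0.208]
wrist_force: [-0.5, 0.1, -0.6]
width: 0.0934
finger_force: 0.0
```

```bash
python3 - <<'E'
from h import *
c=robot.get_calibration("wrist");im=robot.snapshot("wrist");cv2.imwrite("pics/w7.png",im)
o=robot.get_obs();print(o["tool_pos"],o["ee_rot"],o["width"])
a=hsv(im);rect(c,box(YE(*a),200,110,310,230),.038,"notes")
sc=robot.snapshot("scene");cv2.imwrite("pics/scene3.png",sc)
cv2.imwrite("pics/c7.png",np.hstack([cv2.resize(im[100:220,200:320],(400,400),interpolation=2),cv2.resize(sc[160:240,340:420],(400,400),interpolation=2)]))
E
```

```text
[0.43113076 0.33790294 0.27687335] [ 3.13876668e+00  2.83358090e-03 -2.08362310e-01] 0.09405459410754195
notes c 433.9 338.3 size 76.9 48.2 ang -11.1 px [253. 171.]
```

View pics/c7.png

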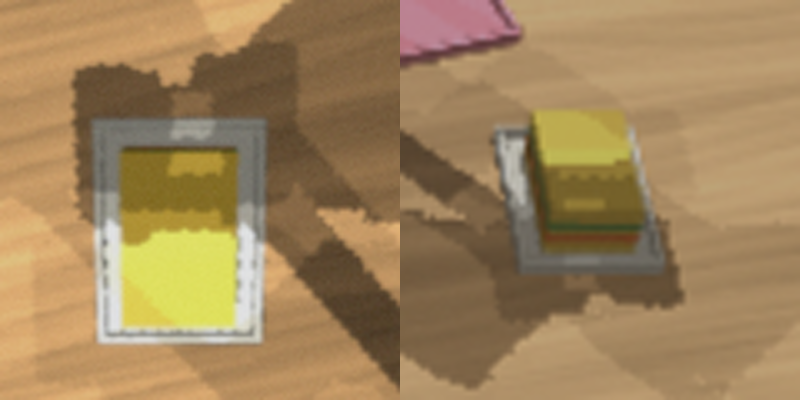

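The notes lie flat inside the white tray's lips, centred and aligned. Back to the pile for the tin.

>>> {"fn": "carry_out", "kwargs": {"increments": [[0,[22.5,38.5,0],0],[0,[22.5,38.5,0],0],[0,[22.5,38.5,0],0],[0,[22.5,38.5,0],0],[0,[22.5,38.5,0],0],[0,[22.5,38.5,0],0],[0,[22.5,38.5,0],0],[0,[22.5,38.5,0],0]]}}

```text
time: 19.65
tool_pos: [0.5439, -0.0019, 0.2774]
ee_rot: [3.141, 0.003, -0.208]
wrist_force: [0.4, 0.0, 0.1]
width: 0.0937
finger_force: 0.0
```

>>> {"fn": "carry_out", "kwargs": {"increments": [[0,[22.5,38.5,0],0],[0,[22.5,38.5,0],0],[0,[22.5,38.5,0],0],[0,[22.5,38.5,0],0],[0,[0,0,0],-6.3],[0,[0,0,0],-6.3],[0,[0,0,0],-6.4],[0,[0,0,0],0]]}}

```text
time: 20.45
tool_pos: [0.6, -0.1696, 0.2771]
ee_rot: [-3.14, 0.003, 0.123]
wrist_force: [0.4, 0.2, 0.2]
width: 0.0942
finger_force: 0.0
```

>>> {"fn": "carry_out", "kwargs": {"increments": [[0,[0,0,0],0],[0,[0,0,0],0],[0,[0,0,0],0]]}}

```text
time: 20.75
tool_pos: [0.6004, -0.1693, 0.2789]
ee_rot: [-3.142, 0.0, 0.123]
wrist_force: [-0.9, -0.4, -0.7]
width: 0.0945
finger_force: 0.0
```

```bash
python3 - <<'E'
from h import *
c=robot.get_calibration("wrist");im=robot.snapshot("wrist");cv2.imwrite("pics/w8.png",im);np.save("w8.npy",c,allow_pickle=True)
o=robot.get_obs();print(o["tool_pos"],o["ee_rot"],o["width"])
H,S,V=hsv(im);B=(210,70,305,220)
b=BL(H,S,V)|((H>92)&(H<128)&(S>60))
b=cv2.morphologyEx(box(b,*B).astype(np.uint8),cv2.MORPH_CLOSE,np.ones((7,7)))
rect(c,b,.07,"tin")
rect(c,box(GR(H,S,V),*B)|(b>0),.036,"dict union")
x0,y0,x1,y1=B;m=im.copy();m[b>0]=(255,0,255)
cv2.imwrite("pics/c8.png",cv2.resize(np.hstack([im[y0:y1,x0:x1],m[y0:y1,x0:x1]]),None,fx=3,fy=3))
# metal tray from scene0, top0
s=cv2.imread("pics/scene0.png");h,q,v=hsv(s);cs=robot.get_calibration("scene")
rect(cs,box(q<60,235,200,295,236),.01,"metal scene (part)")
E
```

```text
[ 0.60037851 -0.16935723  0.27900385] [3.14154731e+00 1.17918693e-04 1.22749002e-01] 0.09448043516154153
tin c 637.7 -170.5 size 113.9 57.7 ang 7.0 px [259. 147.]
dict union c 635.9 -171.0 size 149.0 67.5 ang 3.9 px [258. 145.]
metal scene (part) c 462.8 12.6 size 109.8 86.7 ang 10.2 px [263. 224.]
```

View pics/c8.png

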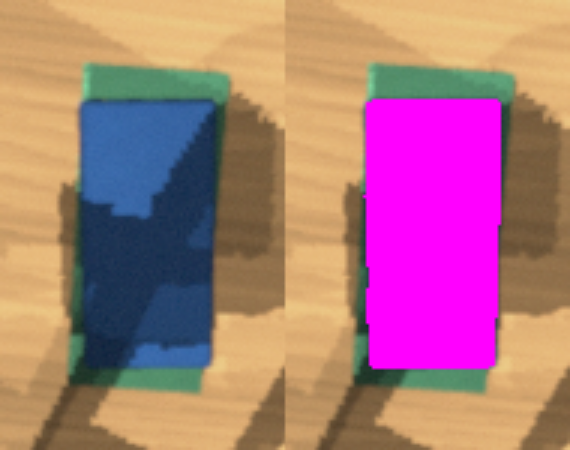

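The tin is fully visible: centre (0.638, −0.1705), 114×58 mm, yaw 7.0°, consistent with the given size. I grasp it.

>>> {"fn": "carry_out", "kwargs": {"increments": [[0,[37,6,30],0],[0,[0,0,45],0],[0,[0,0,45],0],[0,[0,0,45],0],[0,[0,0,35],0],[0,[0,0,14],0],[0,[0,0,4],0],[0,[0,0,0],0]]}}

```text
time: 21.6
tool_pos: [0.6387, -0.1712, 0.0624]
ee_rot: [3.141, -0.002, 0.123]
wrist_force: [-0.6, 0.4, 1.1]
width: 0.0939
finger_force: 0.0
```

>>> {"fn": "carry_out", "kwargs": {"increments": [[255,[0,0,0],0],[255,[0,0,0],0],[255,[0,0,0],0],[255,[0,0,0],0],[255,[0,0,0],0],[255,[0,0,0],0],[255,[0,0,0],0],[255,[0,0,0],0]]}}

```text
time: 22.4
tool_pos: [0.6381, -0.1711, 0.0616]
ee_rot: [3.141, -0.001, 0.123]
wrist_force: [0.4, -0.6, 2.0]
width: 0.0578
finger_force: 30.0
```

>>> {"fn": "carry_out", "kwargs": {"increments": [[255,[0,0,-10],0],[255,[0,0,-30],0],[255,[0,0,-45],0],[255,[0,0,-45],0],[255,[0,0,-45],0],[255,[0,0,-45],0],[255,[0,0,-10],0],[255,[0,0,0],0]]}}

```text
time: 23.2
tool_pos: [0.6385, -0.1711, 0.2935]
ee_rot: [3.139, -0.004, 0.123]
wrist_force: [0.8, 0.5, -2.6]
width: 0.0576
finger_force: 30.0
```

>>> {"fn": "carry_out", "kwargs": {"increments": [[255,[0,0,0],-3.5],[255,[-15,-26,0],0],[255,[-20,-36,0],0],[255,[-20,-36,0],0],[255,[-20,-36,0],0],[255,[-20,-36,0],0],[255,[-17,-28,0],0],[255,[-10,-16,0],0]]}}

```text
time: 24.0
tool_pos: [0.4761, 0.0188, 0.2877]
ee_rot: [-3.14, 0.006, 0.186]
wrist_force: [0.9, 0.2, -2.0]
width: 0.0579
finger_force: 30.0
```

>>> {"fn": "carry_out", "kwargs": {"increments": [[255,[0,0,0],0],[255,[0,0,0],0],[255,[0,0,0],0],[255,[0,0,0],0]]}}

```text
time: 24.4
tool_pos: [0.4794, 0.0162, 0.2903]
ee_rot: [3.142, 0.001, 0.183]
wrist_force: [-0.1, -0.1, -2.1]
width: 0.0577
finger_force: 30.0
```

```bash
python3 - <<'E'
from h import *
im=cv2.imread("pics/w6.png");c=np.load("w6.npy",allow_pickle=True).item();H,S,V=hsv(im)
rect(c,box(S<60,410,25,510,160),.01,"metal w6")
c=robot.get_calibration("wrist");im=robot.snapshot("wrist");cv2.imwrite("pics/w9.png",im)
o=robot.get_obs();print(o["tool_pos"],o["ee_rot"],o["width"],o["finger_force"])
t=cv2.imread("pics/top0.png");ct=robot.get_calibration("top");h,s,v=hsv(t)
rect(ct,box((s<70),236,108,266,133),.17,"bottle cap")
E
```

```text
metal w6 c 478.1 19.7 size 143.5 89.3 ang 10.5 px [461.  91.]
[0.47929992 0.01626143 0.29047077] [3.14158758e+00 1.01421838e-03 1.82918039e-01] 0.0578809313340701 29.987514317035675
bottle cap c 657.6 1.9 size 55.7 54.7 ang 29.0 px [250. 121.]
```

View pics/w9.png

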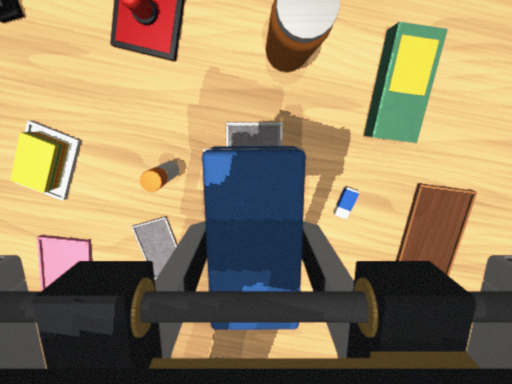

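The tin is over the metal tray: the tray's far edge spans columns 227–282 and the tin is centred at 254. Bottle is at (0.658, 0.002), clear. I lower it.

>>> {"fn": "carry_out", "kwargs": {"increments": [[255,[0,-1,30],0],[255,[0,0,45],0],[255,[0,0,45],0],[255,[0,0,45],0],[255,[0,0,45],0],[255,[0,0,35],0],[255,[0,0,8],0],[255,[0,0,0],0]]}}

```text
time: 25.25
tool_pos: [0.4779, 0.0178, 0.0369]
ee_rot: [-3.141, 0.003, 0.184]
wrist_force: [0.2, 0.6, -1.2]
width: 0.0578
finger_force: 30.0
```

>>> {"fn": "carry_out", "kwargs": {"increments": [[255,[0,0,3],0],[255,[0,0,2],0],[255,[0,0,1],0],[255,[0,0,0],0],[255,[0,0,0],0]]}}

```text
time: 25.75
tool_pos: [0.4789, 0.018, 0.0327]
ee_rot: [3.141, -0.001, 0.184]
wrist_force: [0.2, 0.2, -1.2]
width: 0.0578
finger_force: 30.0
```

>>> {"fn": "carry_out", "kwargs": {"increments": [[255,[0,0,1],0],[255,[0,0,0],0],[255,[0,0,0],0]]}}

```text
time: 26.05
tool_pos: [0.4785, 0.0181, 0.031]
ee_rot: [3.142, 0.0, 0.184]
wrist_force: [-0.9, 1.4, -1.6]
width: 0.0579
finger_force: 30.0
```

>>> {"fn": "carry_out", "kwargs": {"increments": [[255,[0,0,1],0],[255,[0,0,0],0],[255,[0,0,0],0]]}}

```text
time: 26.35
tool_pos: [0.4785, 0.018, 0.03]
ee_rot: [3.142, 0.0, 0.184]
wrist_force: [-0.1, -0.3, -1.4]
width: 0.0579
finger_force: 30.0
```

>>> {"fn": "carry_out", "kwargs": {"increments": [[255,[0,0,0.8],0],[255,[0,0,0],0],[255,[0,0,0],0]]}}

```text
time: 26.65
tool_pos: [0.4787, 0.018, 0.0295]
ee_rot: [3.141, -0.0, 0.184]
wrist_force: [-1.0, 0.8, -0.3]
width: 0.0576
finger_force: 30.0
```

>>> {"fn": "carry_out", "kwargs": {"increments": [[255,[0,0,0.5],0],[95,[0,0,0],0],[75,[0,0,0],0],[40,[0,0,0],0],[0,[0,0,0],0],[0,[0,0,0],0],[0,[0,0,-10],0],[0,[0,0,-30],0]]}}

```text
time: 27.45
tool_pos: [0.4759, 0.0182, 0.0666]
ee_rot: [-3.14, 0.007, 0.184]
wrist_force: [-0.2, -0.1, -0.2]
width: 0.0936
finger_force: 0.0
```

>>> {"fn": "carry_out", "kwargs": {"increments": [[0,[0,0,-45],0],[0,[0,0,-45],0],[0,[0,0,-45],0],[0,[0,0,-45],0],[0,[0,0,-30],0],[0,[0,0,0],0],[0,[0,0,0],0]]}}

```text
time: 28.15
tool_pos: [0.4787, 0.0181, 0.2798]
ee_rot: [3.141, -0.002, 0.184]
wrist_force: [-0.2, -0.1, -0.0]
width: 0.094
finger_force: 0.0
```

```bash
python3 - <<'E'
from h import *
c=robot.get_calibration("wrist");im=robot.snapshot("wrist");cv2.imwrite("pics/w10.png",im)
o=robot.get_obs();print(o["tool_pos"],o["ee_rot"],o["width"])
H,S,V=hsv(im);b=cv2.morphologyEx(box((H>92)&(H<128)&(S>60),200,90,310,240).astype(np.uint8),cv2.MORPH_CLOSE,np.ones((7,7)))
rect(c,b,.038,"tin")
rect(c,box(GR(H,S,V)|YE(H,S,V)&(S>170),350,10,460,150),.036,"dict")
cv2.imwrite("pics/c10.png",cv2.resize(im[:260],(768,390)))
E
```

```text
[0.47813994 0.01810965 0.27816414] [-3.14143810e+00  9.75091608e-04  1.84374284e-01] 0.09383550836028402
tin c 479.2 18.8 size 114.7 57.7 ang 10.6 px [254. 171.]
dict c 635.1 -162.9 size 148.4 77.6 ang 3.1 px [410.  82.]
```

View pics/c10.png

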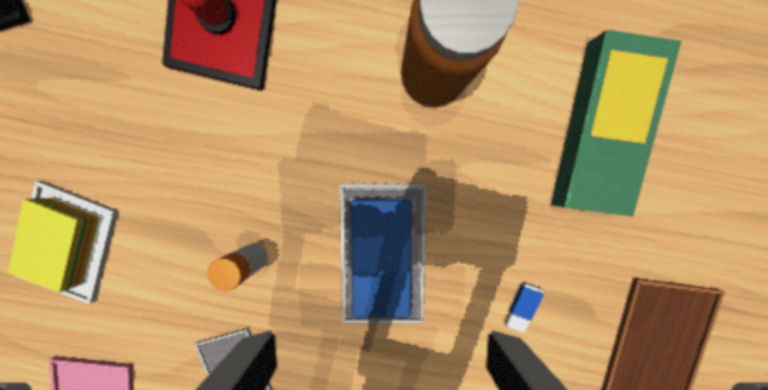

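The tin lies flat inside the metal tray, centred at (479,19) mm and 10.6°. The dictionary is alone at the top right, and I'll measure it from above. I've used all my picture views, so from here I go by numbers.

>>> {"fn": "carry_out", "kwargs": {"increments": [[0,[14,34.5,0],0],[0,[14,34.5,0],0],[0,[14,34.5,0],0],[0,[14,34.5,0],0],[0,[14,34.5,0],0],[0,[14,34.5,0],0],[0,[0,0,0],7],[0,[0,0,0],0]]}}

```text
time: 29.0
tool_pos: [0.5985, -0.1708, 0.275]
ee_rot: [-3.139, 0.006, 0.061]
wrist_force: [-0.2, -0.3, 0.5]
width: 0.0939
finger_force: 0.0
```

>>> {"fn": "carry_out", "kwargs": {"increments": [[0,[0,0,0],0],[0,[0,0,0],0],[0,[0,0,0],0]]}}

```text
time: 29.3
tool_pos: [0.5988, -0.1692, 0.2791]
ee_rot: [3.141, -0.0, 0.064]
wrist_force: [0.6, -0.6, -0.1]
width: 0.0939
finger_force: 0.0
```

```bash
python3 - <<'E'
from h import *
c=robot.get_calibration("wrist");im=robot.snapshot("wrist");cv2.imwrite("pics/w11.png",im)
o=robot.get_obs();print(o["tool_pos"],o["ee_rot"],o["width"])
H,S,V=hsv(im);ye=(H>=20)&(H<36)&(S>115)
b=cv2.morphologyEx(box(GR(H,S,V)|ye,205,70,310,225).astype(np.uint8),cv2.MORPH_CLOSE,np.ones((5,5)))
b=cv2.morphologyEx(b,cv2.MORPH_OPEN,np.ones((7,7)))
rect(c,b,.036,"dict")
br=cv2.morphologyEx(box(GR(H,S,V)&(V>75)|ye,205,70,310,225).astype(np.uint8),cv2.MORPH_CLOSE,np.ones((9,9)))
rect(c,cv2.morphologyEx(br,cv2.MORPH_OPEN,np.ones((7,7))),.036,"dict bright")
rect(c,box(ye,205,70,310,225),.036,"patch")
# wood tray: other fixes (top image unoccluded by shadow)
im=cv2.imread("pics/w9.png")
for n in("top0","top1","scene0","scene1"):
    t=cv2.imread(f"pics/{n}.png");h,s,v=hsv(t);ct=robot.get_calibration(n[:-1])
    B=(322,180,366,248) if n[0]=="t" else (115,195,172,268)
    for z in(.01,):rect(ct,box((v<135)&(s>100),*B),z,"wood "+n)
E
```

```text
[ 0.59884667 -0.16929545  0.27921606] [ 3.14131738e+00 -5.58224344e-04  6.38891512e-02] 0.09394102263787142
dict c 636.1 -170.8 size 147.5 64.4 ang 2.7 px [257. 143.]
dict bright c 635.7 -170.8 size 148.3 64.4 ang 2.7 px [256. 146.]
patch c 660.8 -169.6 size 70.3 50.4 ang 2.9 px [257. 128.]
wood top0 c 417.3 -297.9 size 174.2 91.9 ang 2.9 px [342. 213.]
wood top1 c 419.6 -297.6 size 170.4 87.7 ang 3.4 px [343. 213.]
wood scene0 c 424.3 -298.6 size 182.5 94.8 ang 2.8 px [143. 234.]
wood scene1 c 418.3 -299.8 size 169.9 86.4 ang 3.2 px [142. 230.]
```

The dictionary is at (0.636, −0.171), 148×64 mm, yaw 2.8°. The wood tray is near (0.420, −0.298), yaw about 3°, to be refined from above.

>>> {"fn": "carry_out", "kwargs": {"increments": [[0,[37,3.5,30],0.9],[0,[0,0,45],0],[0,[0,0,45],0],[0,[0,0,45],0],[0,[0,0,45],0],[0,[0,0,30],0],[0,[0,0,10],0],[0,[0,0,4],0]]}}

```text
time: 30.15
tool_pos: [0.6357, -0.1707, 0.024]
ee_rot: [-3.141, 0.002, 0.047]
wrist_force: [0.9, -0.3, 0.6]
width: 0.0938
finger_force: 0.0
```

>>> {"fn": "carry_out", "kwargs": {"increments": [[0,[0,0,0],0],[0,[0,0,0],0],[255,[0,0,0],0],[255,[0,0,0],0],[255,[0,0,0],0],[255,[0,0,0],0],[255,[0,0,0],0],[255,[0,0,0],0]]}}

```text
time: 30.95
tool_pos: [0.6364, -0.1709, 0.0252]
ee_rot: [-3.141, -0.001, 0.047]
wrist_force: [0.3, 1.8, 2.4]
width: 0.0659
finger_force: 30.0
```

>>> {"fn": "carry_out", "kwargs": {"increments": [[255,[0,0,0],0],[255,[0,0,0],0]]}}

```text
time: 31.15
tool_pos: [0.6364, -0.1709, 0.0252]
ee_rot: [-3.141, -0.001, 0.047]
wrist_force: [-1.4, 2.0, 4.1]
width: 0.0658
finger_force: 30.0
```

>>> {"fn": "carry_out", "kwargs": {"increments": [[255,[0,0,-5],0],[255,[0,0,-20],0],[255,[0,0,-45],0],[255,[0,0,-45],0],[255,[0,0,-45],0],[255,[0,0,-45],0],[255,[0,0,-45],0],[255,[0,0,0],0]]}}

```text
time: 31.95
tool_pos: [0.6383, -0.1726, 0.2833]
ee_rot: [3.135, -0.013, 0.046]
wrist_force: [0.8, -0.9, -1.5]
width: 0.0656
finger_force: 30.0
```

>>> {"fn": "carry_out", "kwargs": {"increments": [[255,[-25,-3,0],0],[255,[-40,-4,0],0],[255,[-40,-4,0],0],[255,[-40,-4,0],0],[255,[-40,-4,0],0],[255,[-35,-3,0],0],[255,[-17,0,0],0],[255,[0,0,0],0]]}}

```text
time: 32.75
tool_pos: [0.396, -0.1602, 0.2727]
ee_rot: [-3.141, 0.003, 0.044]
wrist_force: [0.1, 0.3, -3.2]
width: 0.0656
finger_force: 30.0
```

>>> {"fn": "carry_out", "kwargs": {"increments": [[255,[0,0,0],0],[255,[0,0,0],0],[255,[0,0,0],0]]}}

```text
time: 33.05
tool_pos: [0.399, -0.1603, 0.2739]
ee_rot: [-3.141, 0.001, 0.047]
wrist_force: [-0.3, -0.9, -3.8]
width: 0.0658
finger_force: 30.0
```

```bash
python3 - <<'E'
from h import *
c=robot.get_calibration("wrist");im=robot.snapshot("wrist");cv2.imwrite("pics/w12.png",im)
o=robot.get_obs();print(o["tool_pos"],o["ee_rot"],o["width"],o["finger_force"])
H,S,V=hsv(im)
k=proj(c,[[.42+.089*a,-.298+.047*b,.01] for a,b in((1,1),(1,-1),(-1,-1),(-1,1))]);print(k.round())
x0,y0=np.maximum(k.min(0)-15,0).astype(int);x1,y1=(k.max(0)+15).astype(int)
for th in (95,110,125):
  b=cv2.morphologyEx(box((V<th)&(S>90)&(H<20),x0,y0,x1,y1).astype(np.uint8),cv2.MORPH_OPEN,np.ones((5,5)));rect(c,b,.01,f"wood {th}")
print(H[y0:y1:14,x0:x1:12]);print(S[y0:y1:14,x0:x1:12]);print(V[y0:y1:14,x0:x1:12])
E
```

```text
[ 0.39901171 -0.16025558  0.27407803] [-3.14100564e+00  1.12224105e-03  4.70729381e-02] 0.06548262762176647 29.986823201179504
[[322.  96.]
 [388. 100.]
 [369. 218.]
 [310. 216.]]
wood 95 c 431.6 -278.3 size 84.2 43.7 ang 3.2 px [331. 151.]
wood 110 c 431.4 -277.7 size 90.1 44.8 ang 3.0 px [331. 151.]
wood 125 c 432.0 -275.9 size 94.5 51.2 ang 3.1 px [329. 151.]
[[20 20 20 21 22 22 22 22 20]
 [18 18 19 18 22 21 20 20 21]
 [16 16 16 11 11 10 11 10 19]
 [71 71 13 11 10 11 11 11 19]
 [73 73 11 11 10 11 11 12 19]
 [21 70 12 10 11 10 11 12 23]
 [21 71 12 10 11 11 11 14 20]
 [21 74 13 10 11 10 11 18 20]
 [21 74 12 11 11 11 11 18 18]
 [21 71 11 11 10 11 11 22 22]
 [21 73 19 20 19 20 18 19 20]]
[[109 108 106 106 103 101 104 104 107]
 [111 113 112 115 103 105 106 111 106]
 [121 120 128 155 158 155 159 152 109]
 [108 100 146 152 153 152 158 160 110]
 [105 101 148 153 145 153 150 159 112]
 [194 103 152 155 161 156 155 151 100]
 [196 110 148 143 142 152 153 143 109]
 [188 106 156 152 154 156 150 117 106]
 [186 108 150 154 150 157 154 116 114]
 [188 116 147 161 152 148 155 102 103]
 [194 105 114 110 111 112 112 112 109]]
[[245 247 245 248 247 247 247 247 247]
 [242 241 240 241 247 248 247 246 246]
 [126 176 146 130 134 127 136 138 243]
 [106 107  75 121 135 126 136 123 244]
 [ 80  96  98  75  81 128 133 101 240]
 [159  79 114  79  76 132 132 167 247]
 [159  74 121  82  86 134 128 209 246]
 [159  77 103 126 136 126 126 237 247]
 [160  78 143 119 134 125 129 237 237]
 [156  77 134 117 134 133 123 248 248]
 [134  75 242 245 243 242 241 241 245]]
```

```bash
python3 - <<'E'
from h import *
c=robot.get_calibration("wrist");im=cv2.imread("pics/w12.png");H,S,V=hsv(im)
m=box((H<16)&(S>128)&(V<165),295,80,405,235).astype(np.uint8)
b=cv2.morphologyEx(cv2.morphologyEx(m,cv2.MORPH_OPEN,np.ones((3,3))),cv2.MORPH_CLOSE,np.ones((7,7)))
x,y,L,W,t=rect(c,b,.01,"wood w12")
t=np.radians(t);n=np.array([np.sin(t),-np.cos(t)])  # towards -y
print("centre from right edge",np.array([x,y])+n*(W/2-47))
for n_,B in(("top0",(318,176,370,252)),("top1",(318,176,370,252)),("scene0",(112,190,175,272)),("scene1",(112,190,175,272))):
    q=cv2.imread(f"pics/{n_}.png");h,s,v=hsv(q);rect(robot.get_calibration(n_[:-1]),box((h<16)&(s>128)&(v<165),*B),.01,n_)
E
```

```text
wood w12 c 415.9 -297.7 size 170.1 91.4 ang 2.9 px [347. 159.]
centre from right edge [ 415.81501105 -296.42053637]
top0 c 417.8 -298.4 size 176.1 93.8 ang 2.7 px [344. 215.]
top1 c 417.9 -298.1 size 175.9 93.2 ang 2.8 px [343. 215.]
scene0 c 421.9 -299.9 size 181.0 91.9 ang 3.2 px [142. 233.]
scene1 c 421.9 -299.5 size 180.0 90.7 ang 3.1 px [143. 232.]
```

Wood tray consensus is (0.4185, −0.298), yaw 3°. The best view gives 176×94 mm, against 178×94 given.

>>> {"fn": "carry_out", "kwargs": {"increments": [[255,[3,25,0],0],[255,[3,40,0],0],[255,[4,40,0],0],[255,[3,34,0],-0.3],[255,[0,0,0],0],[255,[0,0,0],0],[255,[0,0,0],0],[255,[0,0,0],0]]}}

```text
time: 33.9
tool_pos: [0.4181, -0.2975, 0.2751]
ee_rot: [3.141, -0.0, 0.053]
wrist_force: [-1.1, -0.3, -2.7]
width: 0.0658
finger_force: 30.0
```

>>> {"fn": "carry_out", "kwargs": {"increments": [[255,[0,0,30],0],[255,[0,0,45],0],[255,[0,0,45],0],[255,[0,0,45],0],[255,[0,0,35],0],[255,[0,0,15],0],[255,[0,0,0],0],[255,[0,0,0],0]]}}

```text
time: 34.7
tool_pos: [0.4185, -0.2983, 0.0608]
ee_rot: [3.14, -0.001, 0.053]
wrist_force: [0.3, 0.1, -2.6]
width: 0.0659
finger_force: 30.0
```

```bash
python3 - <<'E'
from h import *
o=robot.get_obs();print(o["tool_pos"],o["ee_rot"],o["wrist_force"])
c=robot.get_calibration("wrist");im=robot.snapshot("wrist");cv2.imwrite("pics/w13.png",im);H,S,V=hsv(im)
# far end of the tray in view ahead of the dictionary: outer far edge expected
k=proj(c,[[.4185+.089*np.cos(.052)-a*.047*np.sin(.052),-.298+.089*np.sin(.052)+a*.047,.01] for a in(1,0,-1)]);print(k.round(1))
u=int(k[1,0])
for uu in(u-20,u,u+20):
    r0=int(k[1,1]);print(uu,[(r,H[r,uu],S[r,uu],V[r,uu]) for r in range(r0-14,r0+40,3)])
E
```

```text
[ 0.41851132 -0.2982942   0.06081031] [ 3.14044678e+00 -1.16517612e-03  5.27593621e-02] [ 0.3469361   0.11865529 -2.64277455]
[[187.8  97.2]
 [253.9  97.3]
 [320.   97.4]]
233 [(83, np.int64(17), np.int64(115), np.int64(235)), (86, np.int64(17), np.int64(118), np.int64(234)), (89, np.int64(17), np.int64(118), np.int64(231)), (92, np.int64(17), np.int64(118), np.int64(222)), (95, np.int64(16), np.int64(120), np.int64(214)), (98, np.int64(15), np.int64(120), np.int64(219)), (101, np.int64(15), np.int64(132), np.int64(176)), (104, np.int64(13), np.int64(152), np.int64(185)), (107, np.int64(13), np.int64(151), np.int64(113)), (110, np.int64(11), np.int64(154), np.int64(116)), (113, np.int64(11), np.int64(158), np.int64(97)), (116, np.int64(12), np.int64(167), np.int64(55)), (119, np.int64(72), np.int64(108), np.int64(154)), (122, np.int64(72), np.int64(107), np.int64(158)), (125, np.int64(71), np.int64(103), np.int64(164)), (128, np.int64(71), np.int64(105), np.int64(163)), (131, np.int64(72), np.int64(108), np.int64(166)), (134, np.int64(72), np.int64(105), np.int64(163))]
253 [(83, np.
[... 1105 characters left out ...]
95, np.int64(19), np.int64(112), np.int64(243)), (98, np.int64(19), np.int64(112), np.int64(243)), (101, np.int64(15), np.int64(133), np.int64(190)), (104, np.int64(13), np.int64(151), np.int64(208)), (107, np.int64(12), np.int64(150), np.int64(131)), (110, np.int64(11), np.int64(151), np.int64(98)), (113, np.int64(9), np.int64(153), np.int64(65)), (116, np.int64(12), np.int64(151), np.int64(64)), (119, np.int64(70), np.int64(108), np.int64(102)), (122, np.int64(70), np.int64(98), np.int64(78)), (125, np.int64(73), np.int64(107), np.int64(79)), (128, np.int64(72), np.int64(110), np.int64(79)), (131, np.int64(74), np.int64(111), np.int64(78)), (134, np.int64(70), np.int64(105), np.int64(80))]
```

```bash
python3 - <<'E'
from h import *
c=robot.get_calibration("wrist");im=cv2.imread("pics/w13.png");H,S,V=hsv(im)
print("tray far outer edge",ray(c,[[253,100]],.01),"dict far top",ray(c,[[253,117.5]],.0716))
for r in (104,106,108):
    w=np.where((H[r]<16)&(S[r]>128))[0];w=w[(w>160)&(w<350)];print("lip",r,w.min(),w.max(),ray(c,[[w.min(),r],[w.max(),r]],.01)[:,:2])
for r in(125,140):
    w=np.where(GR(H,S,V)[r])[0];w=w[(w>150)&(w<360)];print("dict",r,w.min(),w.max(),ray(c,[[w.min(),r],[w.max(),r]],.0716)[:,:2])
E
```

```text
tray far outer edge [[ 0.50622704 -0.29354175  0.01      ]] dict far top [[ 0.49342029 -0.29423868  0.0716    ]]
lip 104 192 321 [[ 0.50116873 -0.24987115]
 [ 0.50608667 -0.34258046]]
lip 106 192 321 [[ 0.49979164 -0.2498694 ]
 [ 0.50471625 -0.34273394]]
lip 108 192 321 [[ 0.49840993 -0.24986764]
 [ 0.50334122 -0.34288794]]
dict 125 191 315 [[ 0.48792275 -0.26203876]
 [ 0.49135011 -0.32686895]]
dict 140 192 315 [[ 0.48021657 -0.26255117]
 [ 0.48365161 -0.32769033]]
```

The close relative view says to shift by −1 mm in x and −2 mm in y. Then I lower.

>>> {"fn": "carry_out", "kwargs": {"increments": [[255,[-1,2,12],0],[255,[0,0,10],0],[255,[0,0,5],0],[255,[0,0,2],0],[255,[0,0,0],0],[255,[0,0,0],0]]}}

```text
time: 35.35
tool_pos: [0.4171, -0.3007, 0.031]
ee_rot: [3.141, -0.0, 0.052]
wrist_force: [0.7, -0.6, -3.5]
width: 0.0659
finger_force: 30.0
```

>>> {"fn": "carry_out", "kwargs": {"increments": [[255,[0,0,1],0],[255,[0,0,0],0],[255,[0,0,0],0]]}}

```text
time: 35.65
tool_pos: [0.4171, -0.3007, 0.03]
ee_rot: [3.141, -0.0, 0.052]
wrist_force: [-1.0, -0.6, -2.6]
width: 0.0656
finger_force: 30.0
```

>>> {"fn": "carry_out", "kwargs": {"increments": [[255,[0,0,1],0],[255,[0,0,0],0],[255,[0,0,0],0]]}}

```text
time: 35.95
tool_pos: [0.4172, -0.3008, 0.0292]
ee_rot: [3.141, -0.001, 0.052]
wrist_force: [-0.5, 0.2, -0.3]
width: 0.0661
finger_force: 30.0
```

>>> {"fn": "carry_out", "kwargs": {"increments": [[255,[0,0,0.5],0],[255,[0,0,0],0],[70,[0,0,0],0],[50,[0,0,0],0],[20,[0,0,0],0],[0,[0,0,0],0],[0,[0,0,0],0],[0,[0,0,0],0]]}}

```text
time: 36.75
tool_pos: [0.417, -0.3006, 0.0282]
ee_rot: [3.142, 0.0, 0.052]
wrist_force: [1.0, 0.2, 0.1]
width: 0.0939
finger_force: 0.0
```

>>> {"fn": "carry_out", "kwargs": {"increments": [[0,[0,0,-10],0],[0,[0,0,-30],0],[0,[0,0,-45],0],[0,[0,0,-45],0],[0,[0,0,-45],0],[0,[0,0,-45],0],[0,[0,0,-25],0],[0,[0,0,0],0]]}}

```text
time: 37.55
tool_pos: [0.4184, -0.3018, 0.2796]
ee_rot: [3.134, -0.008, 0.052]
wrist_force: [-0.8, 0.2, -0.6]
width: 0.0941
finger_force: 0.0
```

>>> {"fn": "carry_out", "kwargs": {"increments": [[0,[0,0,0],0],[0,[0,0,0],0],[0,[0,0,0],0]]}}

```text
time: 37.85
tool_pos: [0.4163, -0.3, 0.2709]
ee_rot: [-3.139, 0.003, 0.052]
wrist_force: [0.6, -0.6, -0.6]
width: 0.094
finger_force: 0.0
```

```bash
python3 - <<'E'
from h import *
o=robot.get_obs();print(o["tool_pos"],o["width"],o["wrist_force"])
c=robot.get_calibration("wrist");im=robot.snapshot("wrist");cv2.imwrite("pics/w14.png",im);H,S,V=hsv(im)
B=(200,70,310,240);ye=(H>=20)&(H<36)&(S>125)
g=lambda m:cv2.morphologyEx(cv2.morphologyEx(box(m,*B).astype(np.uint8),cv2.MORPH_CLOSE,np.ones((7,7))),cv2.MORPH_OPEN,np.ones((5,5)))
gr=(H>45)&(H<92)&(S>60)
rect(c,g(gr|(ye&(S>140))),.040,"dict"); rect(c,g(gr|((H<16)&(S>128)&(V<165))),.010,"wood outer")
sc=robot.snapshot("scene");t=robot.snapshot("top");cv2.imwrite("pics/sceneF.png",sc);cv2.imwrite("pics/topF.png",t)
ct=robot.get_calibration("top");h,s,v=hsv(t)
rect(ct,box(s<70,236,108,266,133),.17,"bottle cap");rect(ct,box(YE(h,s,v)&(s>150),120,182,165,226),.038,"notes")
rect(ct,box(BL(h,s,v),225,165,268,220),.038,"tin")
f=192/np.tan(np.radians(ct["vfov"]/2))
cs=robot.get_calibration("scene");print("stamp top px expected",proj(cs,[[.667,.2015,.059]]))
h,s,v=hsv(sc);print("pad dark field",end=" ");rect(cs,box((s>150)&((h<6)|(h>172)),320,230,395,305),.012,"red blob")
E
```

```text
[ 0.4163281  -0.29996705  0.27093496] 0.09398371111247406 [ 0.60302989 -0.58254224 -0.5610795 ]
dict c 416.8 -300.3 size 150.0 66.7 ang 3.1 px [255. 170.]
wood outer c 417.2 -297.9 size 181.1 105.3 ang 0.1 px [255. 165.]
bottle cap c 657.6 2.0 size 55.7 54.9 ang 29.0 px [250. 122.]
notes c 432.3 336.1 size 73.0 54.2 ang -12.3 px [139. 203.]
tin c 478.0 18.0 size 116.5 57.9 ang 11.0 px [243. 191.]
stamp top px expected [[359.29855064 263.74780037]]
pad dark field red blob c 664.7 201.9 size 94.4 76.8 ang -2.3 px [357. 276.]
```

```bash
python3 -c "
from bench import robot
print(robot.close_job())"
```

```text
the job is handed in; nothing more can be done
None
```

The job is handed in at about 38 s on the robot's clock: the stamp stands on the ink pad, and the notes, tin and dictionary lie lengthwise in the white, metal and wooden trays; the bottle's measured position is unchanged, and the dictionary's placing was checked by measurement only, as my picture views had run out.

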